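# Hang the slide carrier on the microscope transfer rail

### The job

Take the slide carrier by its grip tab, lift its hook over the lip of the transfer rail so that the tongue stands in the channel behind the lip, slide it gently along the channel to the stop, and there press it down past the spring until the hook sits fully home on the lip. Do not force or drop the carrier, leave the other things on the bench alone, and let go when it is hung.

Things in the scene. Friction and masses are not known exactly. Their poses are not given: they have to be found in the camera images.
- carrier_grip (a point): Centre of the black upright grip tab above the slide carrier's steel hook: 10 mm thick (x), 30 wide (y), 50 tall, free all round. The carrier (0.17 to 0.3 kg) starts standing on the table, this point 131 mm above its underside. Its tray of glass slides is white, 40 (x) x 84 (y) x 32 mm high, its centre 21 mm to -x of here. Axes: x from tray to tongue, y along the tray, z up.
- hook (a point): Same carrier and axes: middle of the underside of the hook's bridge, 31 mm below the tab's centre, 4 mm to +x of it. The hook's mouth is 10 mm wide: the steel back plate (4 x 40 mm, from the tray's underside, 100 mm below, up to here) lies 5 mm to -x; the tongue, 5 mm thick, 30 wide (y), round-tipped, starts 5 mm to +x and reaches 34 mm down.
- rail_lip (a point): Point on the top edge of the aluminium rail's lip, 190 mm above the table; fixed. z up, y along the rail, x across it away from the robot. The lip is straight, 6 mm thick (x -3 to 3), round on top, y -170 to 175 mm; its front wall is 70 mm high. Behind it is an open channel (x 3 to 17), then a back wall 4 mm thick, top 8 mm below the lip's.
- channel_bed (a point): Point on the black bed of the channel, 16 mm below the lip's top, at the entry end, where the tongue can be let in freely (105 mm to -y of rail_lip, 10 mm to +x; rail axes). With the tongue on the bed, the bridge is 18 mm above the lip. The bed runs on level to +y up to the pocket and stop.
- rail: The whole rail; origin on the table under rail_lip, same axes. A steel stop block stands in the channel, 30 mm long, top 6 mm above the lip, clamped fast at an unmeasured place: its face to -y is anywhere from y = -2 to 68 mm. The last 36 mm before that face are a pocket without bed: there the tongue can go 18 mm farther down, till the bridge rests on the lip.
- pocket_level (a point): 34 mm below rail_lip: the height of the tongue's tip when home. In the pocket a steel spring leaf on the far wall pinches the tongue against the lip: the first 6 to 10 mm down are free, then it takes 5 to 12 N besides the carrier's weight to get past (let go, it mostly sticks there), less after that, until the bridge meets the lip and stops hard. Over 30 N on the rail is too much.
- bottle: Amber bottle, 60 mm diameter, 130 mm tall, bystander; origin under its centre.
- dish: Clear culture dish, 94 mm diameter, 20 mm high, bystander; origin under its centre.
- slidebox: Closed blue plastic slide box 90 x 50 x 35 mm, bystander; origin under its centre.
Things that resemble listed ones, but are neither listed nor needed, are in the scene too. Leave any blue or purple look-alike of the part that bears carrier_grip alone.

How it is judged (in metres and radians):
On the way, in this order (a step that is already met when the one before it is completed fails the run):
1. the hook is over the lip, its tongue in the channel behind it but not yet home (z of hook in the frame of rail_lip between 0.006 and 0.028 m and x of hook in the frame of rail_lip between -0.006 and 0.006 m and y of hook in the frame of rail_lip between -0.16 and 0.06 m), for 0.1 s.
2. the hook is pressed home in the pocket at the stop (z of hook in the frame of rail_lip below 0.0025 m and x of hook in the frame of rail_lip between -0.006 and 0.006 m), for 0.1 s.
At the end, for the whole second after the job is handed in: The carrier hangs still on the rail with its tongue in the pocket behind the lip: bridge within 2.5 mm of the lip's top, hook within 6 mm of the lip's line, between y = -30 and 60 mm along the rail, tilted less than 0.12 rad, released (all of step 2 and z of hook in the frame of rail_lip above -0.004 m and y of hook in the frame of rail_lip between -0.03 and 0.06 m and angle between hook's own z axis and vertical below 0.12 rad and linear speed of carrier below 0.02 m/s); the robot touches nothing.
It fails at once if the carrier is forced: pressed against the rail, stop or leaf with more than 30 N (contact force between carrier and rail above 30 N).
It fails at once if the carrier is dropped (falls out of the fingers) (contact force between the fingers and carrier below 0.1 N and linear speed of carrier above 0.5 m/s).
It fails at once if the bottle is disturbed (distance of bottle from where it was at the start of the episode above 0.03 m or angle between bottle's own z axis and vertical above 0.5 rad).
It fails at once if the dish is disturbed (distance of dish from where it was at the start of the episode above 0.03 m).
It fails at once if the slide box is disturbed (distance of slidebox from where it was at the start of the episode above 0.03 m).
It also fails if it takes over 53 s, if anything falls off the work surface, if the arm or the gripper's body presses on something with over 40 N, if the wrist force passes 120 N, or if a joint passes its speed limit or range.

### The arm

A 6-joint arm with a two-finger parallel gripper is mounted at the origin on the work surface. World frame = base frame: x ahead of the robot, y to its left, z up, the work surface at z = 0. Lengths are in mm, angles in degrees, forces in N, time in s.
With the tool pointing down it reaches from about 300 to 850 mm from the base axis. Payload 4.2 kg.
Tool frame: the origin (TCP) lies between the finger pads; the fingertips stand 25 mm ahead of it and the grasp point (between the pads) lies 6 mm ahead of it; x points along the fingers, y is the direction in which the jaws open and shut, and the axes are right-handed (so a half turn about x gives the same grasp; the last joint's range is limited). The gripper opens to 91 mm and grips with 3 to 60 N. Pads are 32 mm wide; open, the fingers measure 118 mm over their backs; the gripper's body (76 mm by 178 mm) begins 60 mm behind the grasp point.
Start: joints at [75.802, 18.312, 89.639, -0, 72.044, -1.146], TCP at [129.856, 560.159, 238.976] pointing down, gripper open.
Joint ranges: [-177.97, 177.97], [-48.28, 115.42], [12.27, 149.76], [-77.06, 257.06], [2.81, 150.46], [-146.56, 146.56]. Speed limits (degrees/s): [147.25, 147.25, 180, 180, 180, 180].

### API

Orientations are given as [roll, pitch, yaw] about the fixed x, y, z axes, in that order (R = Rz(yaw) Ry(pitch) Rx(roll)).
In Python, from workcell import env gives the robot as it stands.
- The arm moves only by the tool jog_arm, never from a script. Its argument "plan" is one flat list of numbers, 4 for each row, row after row: the shift along the tool's x, y, z in cm, then the turn about the tool's x in units of 6 degrees (1.0 is 6 degrees). In form: [tx, ty, tz, turn, tx, ty, tz, turn, ...]. A call has 1 to 12 rows; each row shifts and turns the commanded pose from where the row before left it, along the tool's axes as they then stand; what a row does not reach is not made up. A row lasts 1/12 s, in which the tool goes at most 41.7 mm and 7.16 degrees, less where a joint would pass 70% of its speed; a pose out of reach is approached as far as the arm can. A call with a gripper value outside its range is refused whole. "claw" is the finger opening in cm, from 0 to 9.12, set as the call begins (left out, the last holds). The fingers move at their own pace and stop on an object; "newtons" is the grip in N (left out, the last holds). Time passes only in rows, so rows that do not move let the fingers close. It gives the time, the measured TCP pose, the force and the opening at its end, in the units of the state.
- env.state(): the state, without advancing time (a new reading comes with each control period).
- env.grab_frame(name): name is "scene" or "top" or "wrist"; returns the picture (384x512x3 uint8, red, green, blue); there is no depth.
- env.calibration(name): a dict with "vertical_fov" (degrees; the focal length in pixels is half the picture's height over the tangent of half this angle, whatever the lens; pixels are square), "cx", "cy" (the principal point, pixels), "origin" and "orientation" of the camera in the world; the wrist camera has in their place "T_tool_cam" (4x4, takes a point from camera to tool coordinates, whose origin is the TCP and whose axes are the tool frame's). Camera axes: x right, y down, z forward; pixel columns grow to the right and rows downward; lengths in mm; the calibration is good to about 2 mm. A picture is of the moment at which its call begins: read the wrist's pose just before it. calibration takes no time and is no camera call.
- env.job_done(): hands the job in, once; it reports no verdict.
The state is a dict: "time_s": time; "qpos": joint angles; "qvel": joint speeds; "effort": joint torques, N m; "ee_pos": TCP position; "ee_rot": TCP orientation; "force": force on the tool from outside, world axes, zero at the start; "torque": the same for the moment, N m; "gripper_width": finger opening in mm.
Only numpy, scipy, OpenCV 4.12 (cv2) and the standard library are available. Lean on these libraries where they do the work, as an engineer would, in place of code of your own. Each camera call takes 0.05 s, during which the arm holds its last target.

## Working session

There is one attempt and no reset: what is moved stays moved. The work goes in short steps, Python scripts to look and compute and a tool call to move; the robot and the scene stay as the last step left them, time stands still between calls to the robot, and variables do not carry over. Pictures are saved under pics/ and viewed, and the job is handed in when it is done.

Besides the shell and the picture viewer there is one more tool, called after ">>>" as name(argument=value, ...) on one line, values as JSON. jog_arm: Moves the arm, as the interface text tells. Its arguments: {"type":"object","properties":{"plan":{"type":"array"},"claw":{"type":"number"},"newtons":{"type":"number"}},"required":["plan"]}

```bash
mkdir -p pics && ls && python3 - <<'E'
from workcell import env
import cv2
s=env.state()
print({k:s[k] for k in s})
for n in ("scene","top","wrist"):
    im=env.grab_frame(n); cv2.imwrite(f"pics/{n}0.png",im[:,:,::-1]); print(n,env.calibration(n))
E
```

```text
pics
{'time_s': 0.0, 'qpos': array([ 7.58023671e+01,  1.83518975e+01,  8.97072906e+01,  7.16030374e-05,
        7.20435185e+01, -1.14637392e+00]), 'qvel': array([-0.11929654, -0.14573677,  0.0467714 , -0.0540857 , -0.02856021,
       -0.07383843]), 'effort': array([ 3.16038087e-03, -4.12468064e+01, -2.31972510e+01,  7.31675536e-02,
        4.57328826e-02, -1.60888094e-04]), 'ee_pos': array([129.7368671 , 559.69331157, 238.11167935]), 'ee_rot': array([ -91.18435052,   89.89729336, -104.23563164]), 'force': array([0.0585267 , 0.12012976, 0.37957698]), 'torque': array([ 0.0200922 , -0.0020979 ,  0.07430039]), 'gripper_width': 91.4606776803633}
scene {'vertical_fov': 42.40027032399243, 'cx': 254.6237122481894, 'cy': 192.34173944456552, 'origin': array([1056.43622057,  710.76134809, 1068.18034471]), 'orientation': array([-138.56655728,   -0.73115888,  143.95015301])}
top {'vertical_fov': 56.26685165675991, 'cx': 253.20368458778418, 'cy': 190.61952668221673, 'origin': array([ 355.72549928,   51.8551265 , 1051.72819985]), 'orientation': array([-1.68254358e+02,  5.97555423e-03, -9.53967447e+01])}
wrist {'vertical_fov': 69.40292502402488, 'cx': 258.26428366955173, 'cy': 190.8942759369249, 'T_tool_cam': array([[-9.42407513e-04, -2.94799184e-01,  9.55558765e-01,
        -1.45307832e+02],
       [ 9.99999530e-01, -4.94530317e-04,  8.33669227e-04,
         7.71174040e-01],
       [ 2.26787772e-04,  9.55559102e-01,  2.94799511e-01,
        -8.33739236e+01],
       [ 0.00000000e+00,  0.00000000e+00,  0.00000000e+00,
         1.00000000e+00]])}
```

View pics/scene0.png

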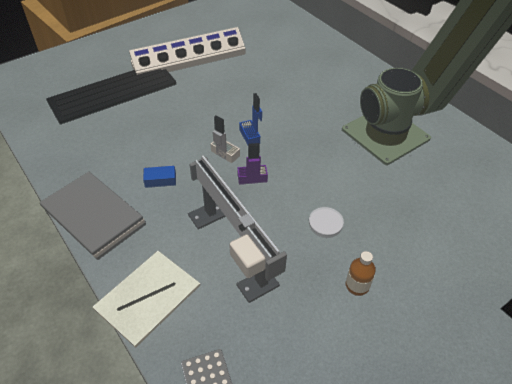

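View pics/top0.png

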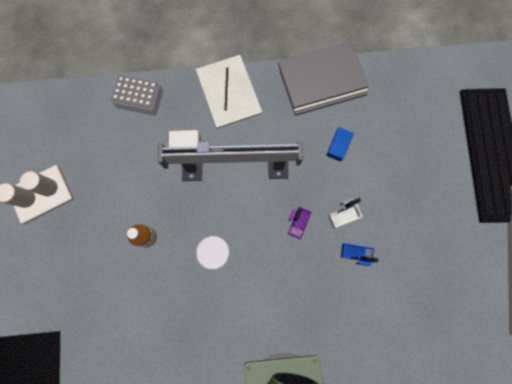

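View pics/wrist0.png

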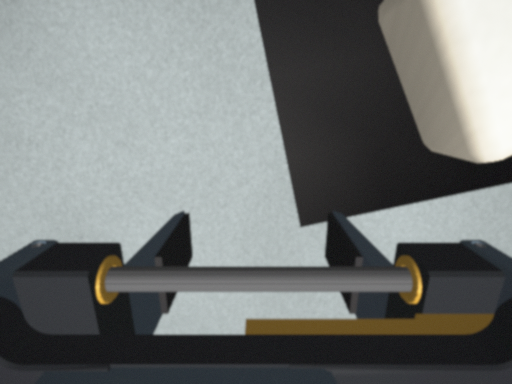

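```bash
cat > h.py <<'E'
import numpy as np, cv2
from scipy.spatial.transform import Rotation as R
from workcell import env
def cam(n, s=None):
    c=env.calibration(n); f=192/np.tan(np.radians(c['vertical_fov']/2))
    if n=='wrist':
        s=s or env.state(); T=np.eye(4); T[:3,:3]=R.from_euler('xyz',s['ee_rot'],degrees=True).as_matrix(); T[:3,3]=s['ee_pos']
        T=T@c['T_tool_cam']; Rm,o=T[:3,:3],T[:3,3]
    else:
        Rm=R.from_euler('xyz',c['orientation'],degrees=True).as_matrix(); o=np.array(c['origin'])
    return f,c['cx'],c['cy'],Rm,o
def ray(C,u,v):
    f,cx,cy,Rm,o=C; return o,Rm@np.array([(u-cx)/f,(v-cy)/f,1.])
def atz(C,u,v,z):
    o,d=ray(C,u,v); return o+d*(z-o[2])/d[2]
def proj(C,P):
    f,cx,cy,Rm,o=C; q=(np.asarray(P,float)-o)@Rm; return np.stack([cx+f*q[...,0]/q[...,2],cy+f*q[...,1]/q[...,2]],-1)
def tri(*obs):
    A=np.zeros((3,3));b=np.zeros(3)
    for C,u,v in obs:
        o,d=ray(C,u,v); d=d/np.linalg.norm(d); M=np.eye(3)-np.outer(d,d); A+=M;b+=M@o
    p=np.linalg.solve(A,b)
    return p,[np.hypot(*(proj(C,p)-[u,v])) for C,u,v in obs]
def crop(src,dst,x,y,w,h,k):
    im=cv2.imread(src)[y:y+h,x:x+w]; im=cv2.resize(im,None,fx=k,fy=k,interpolation=cv2.INTER_CUBIC); cv2.imwrite(dst,im)
E
python3 - <<'E'
from h import *
crop('pics/scene0.png','pics/sc1.png',195,85,100,110,5)
crop('pics/top0.png','pics/tc1.png',280,185,110,90,7)
crop('pics/scene0.png','pics/sc2.png',180,145,115,160,4)
crop('pics/top0.png','pics/tc2.png',150,110,160,80,5)
E
```

```text
(no output)
```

View pics/sc1.png

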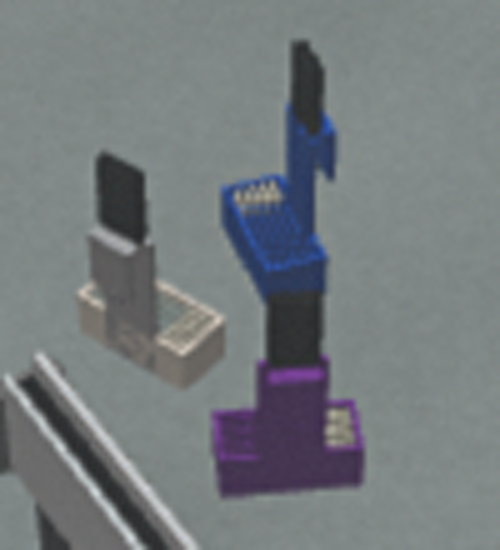

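View pics/tc1.png

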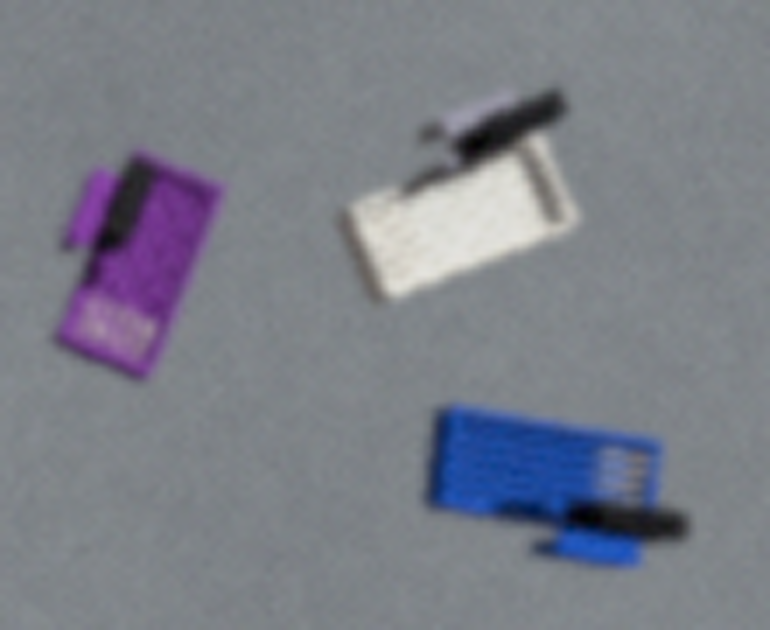

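View pics/sc2.png

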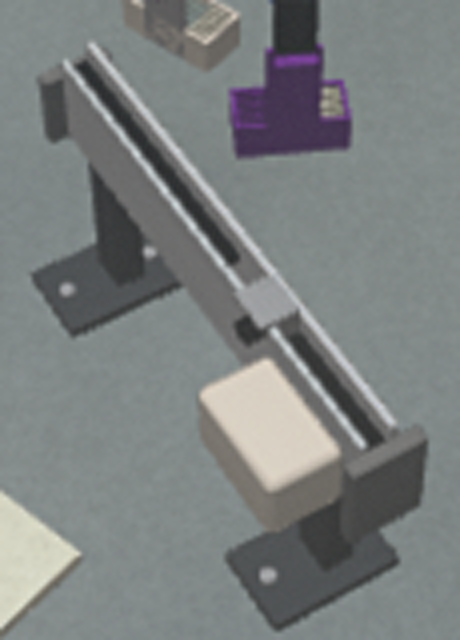

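View pics/tc2.png

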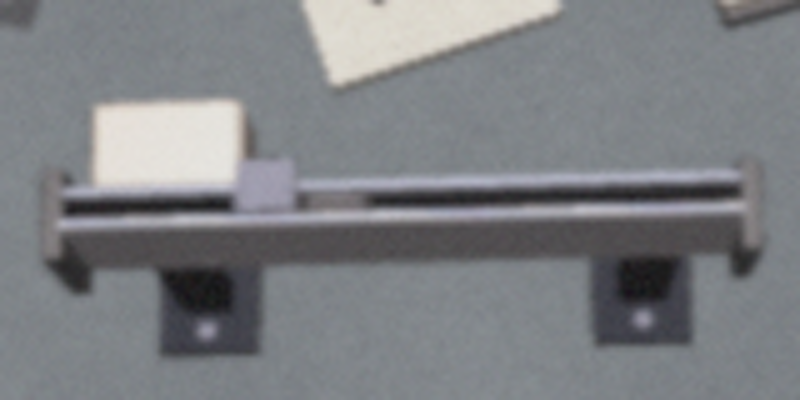

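```bash
python3 - <<'E'
from h import *
T=cam('top');S=cam('scene')
t=lambda a,b:(T,280+(a+.5)/7-.5,185+(b+.5)/7-.5)
print('rim LL',atz(*t(388,295),32),'LR',atz(*t(580,224),32),'UL',atz(*t(348,210),32))
# rail, top crop2 scale5 off 150,110: lip top line; scene crop scale4 off 180,145
t2=lambda a,b:(T,150+(a+.5)/5-.5,110+(b+.5)/5-.5)
s2=lambda a,b:(S,180+(a+.5)/4-.5,145+(b+.5)/4-.5)
print('lip L',atz(*t2(62,224),190),'R',atz(*t2(740,208),190))
print('back L',atz(*t2(62,192),182),'R',atz(*t2(740,177),182))
print('scene lip far(-y) ',atz(*s2(92,44),190),'near',atz(*s2(392,425),190))
print('stop face top (z196)',atz(*t2(294,160),196),atz(*t2(294,208),196), atz(*t2(236,208),196))
print('scene stop', atz(*s2(240,291),196),atz(*s2(272,278),196),atz(*s2(298,300),196))
s=env.state(); print(R.from_euler('xyz',s['ee_rot'],degrees=True).as_matrix().round(3))
E
```

```text
rim LL [ 440.67787864 -189.49174223   32.        ] LR [ 462.04800643 -271.58653944   32.        ] UL [ 476.66511759 -178.09025779   32.        ]
lip L [647.8052875  253.71822977 190.        ] R [624.18066417 -85.27394186 190.        ]
back L [667.46063117 254.87118993 182.        ] R [643.0278783 -88.5083593 182.       ]
scene lip far(-y)  [625.47685064 -85.6207151  190.        ] near [649.49740276 254.54699496 190.        ]
stop face top (z196) [668.30345235 135.1584078  196.        ] [643.21650439 136.88702422 196.        ] [645.93517854 165.65462625 196.        ]
scene stop [666.04474711 136.00968159 196.        ] [645.94166489 138.80758623 196.        ] [643.27015875 160.14058633 196.        ]
[[-0.     0.226  0.974]
 [-0.001  0.974 -0.226]
 [-1.    -0.001 -0.   ]]
```

>>> jog_arm(plan=[0, -2.9, 2.25, 0, 0, -3.08, 2.4, 0, 0, -3.08, 2.4, 0, 0, -3.08, 2.4, 0, 0, -3.08, 2.4, 0, 0, -3.08, 2.4, 0, 0, -3.08, 2.4, 0, 0, -3.08, 2.4, 0, 0, -3.08, 2.4, 0, 0, -3.08, 2.4, 0, 0, -3.08, 2.4, 0, 0, -3.08, 2.4, 0], claw=6, newtons=20)

```text
time_s: 1.15
ee_pos: [326.0, 135.3, 239.0]
ee_rot: [45.9, 90.0, 32.8]
force: [0.6, 0.3, 0.0]
gripper_width: 60.1
```

>>> jog_arm(plan=[0, -3.1, 2.41, 0, 0, -3.1, 2.41, 0, 0, -3.1, 2.41, 0, 0, -3.1, 2.41, 0, 0, -3.1, 2.41, 0, 0, -3.1, 2.41, 0, 0, -3.1, 2.41, 0, 0, -3.1, 2.41, 0, 0, -3.1, 2.41, 0, 0, -3.1, 2.41, 0, 0, 0, 0, 1.15, 0, 0, 0, 1.15])

```text
time_s: 2.15
ee_pos: [491.1, -221.4, 237.9]
ee_rot: [-178.8, 89.9, 153.9]
force: [-0.4, 0.3, -0.7]
gripper_width: 59.9
```

>>> jog_arm(plan=[0, 0, 0, 1.15, 0, 0, 0, 1.15, 0, 0, 0, 1.15, 0, 0, 0, 1.15, 0, 0, 0, 1.15, 0, 0, 0, 1.15, 0, 0, 0, 1.15, 0, 0, 0, 0, 0, 0, 0, 0])

```text
time_s: 2.9
ee_pos: [490.5, -219.2, 238.7]
ee_rot: [-139.3, 90.0, 145.8]
force: [-0.0, -0.6, 0.1]
gripper_width: 59.7
```

```bash
python3 - <<'E'
from h import *
s=env.state(); im=env.grab_frame('wrist'); cv2.imwrite('pics/w1.png',im[:,:,::-1])
M=R.from_euler('xyz',s['ee_rot'],degrees=True).as_matrix()
print(s['time_s'],s['ee_pos'],s['qpos'],M.round(4),np.degrees(np.arctan2(M[1,1],M[0,1])))
x=np.array([np.cos(np.radians(14.6)),np.sin(np.radians(14.6)),0]);y=np.array([-x[1],x[0],0]);g=np.array([491,-220.2,131])
P=[g+a*x*5+b*y*15+[0,0,25] for a,b in((-1,-1),(1,-1),(1,1),(-1,1))]
print(proj(cam('wrist',s),P))
E
```

```text
2.9 [ 490.52823173 -219.18533207  238.67473226] [-2.53062205e+01  1.49401912e+01  9.45308822e+01  5.43318393e-03
  7.05615282e+01 -4.03347814e+01] [[-5.000e-04  9.658e-01  2.593e-01]
 [ 3.000e-04  2.593e-01 -9.658e-01]
 [-1.000e+00 -4.000e-04 -4.000e-04]] 15.02675610245482
[[251.78872986 223.35665588]
 [262.99489424 223.42978023]
 [263.42113209 191.30779072]
 [251.80157609 191.22870304]]
```

View pics/w1.png

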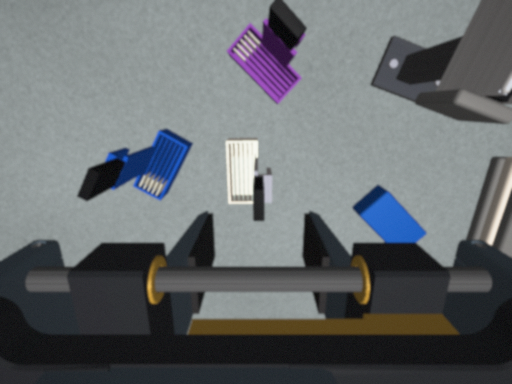

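```bash
python3 - <<'E'
from h import *
crop('pics/w1.png','pics/w1c.png',215,125,70,110,7)
crop('pics/scene0.png','pics/sc3.png',205,110,40,55,12)
E
```

```text
(no output)
```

View pics/w1c.png

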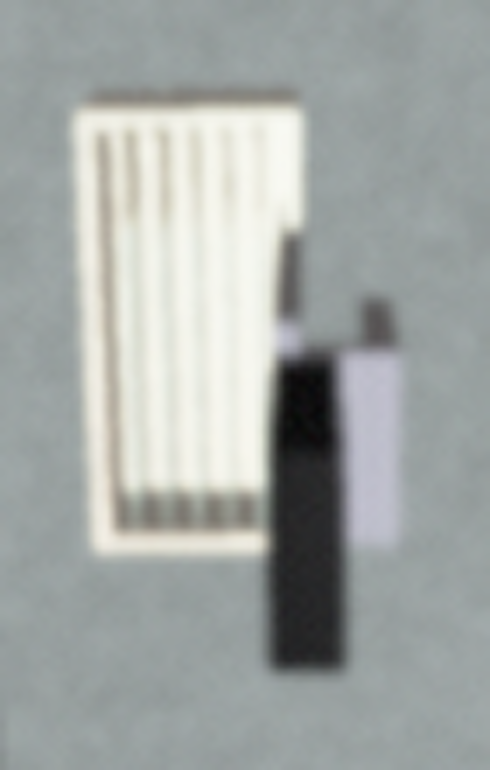

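View pics/sc3.png

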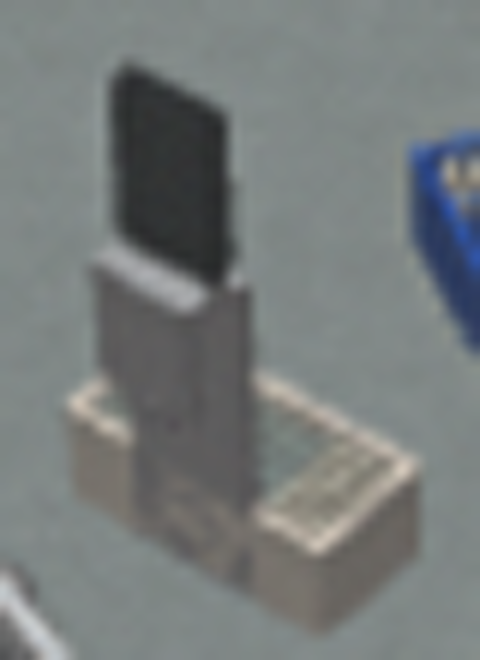

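```bash
python3 - <<'E'
from h import *
s=env.state(); W=cam('wrist',s)
w=lambda a,b,z:atz(W,215+(a+.5)/7-.5,125+(b+.5)/7-.5,z)
A=[w(272,450,156),w(340,450,156),w(345,668,156),w(272,668,156)]
print(np.round(A,1),np.mean(A,0))
d1=A[0]-A[3];d2=A[1]-A[2]
for d in(d1,d2): print(np.linalg.norm(d),np.degrees(np.arctan2(-d[0],d[1])))
B=[w(73,107,32),w(303,110,32),w(93,552,32)]
print(np.round(B,1)); 
for d in (B[0]-B[2],): print(np.linalg.norm(d),np.degrees(np.arctan2(-d[0],d[1])))
d=B[1]-B[0];print(np.linalg.norm(d),np.degrees(np.arctan2(d[1],d[0])))
c=(B[1]+B[2])/2; a=np.radians(14.7);print('grip from tray',c+21*np.array([np.cos(a),np.sin(a),0]))
# tool-frame coords of fingers midpoint check & bridge top right edge z106
H=[w(404,350,106),w(400,548,106)];print(np.round(H,1)); d=H[0]-H[1];print(np.linalg.norm(d),np.degrees(np.arctan2(-d[0],d[1])))
E
```

```text
[[ 483.2 -204.6  156. ]
 [ 491.3 -202.4  156. ]
 [ 499.5 -230.1  156. ]
 [ 490.6 -232.5  156. ]] [ 491.14832107 -217.41008919  156.        ]
28.89874511222756 14.705682885109907
28.909563184070382 16.55358716565349
[[ 439.8 -188.    32. ]
 [ 479.9 -177.8   32. ]
 [ 462.6 -269.7   32. ]]
84.78079731175141 15.58212193596124
41.308779947302966 14.256154717766785
grip from tray [ 491.5640764  -218.43516168   32.        ]
[[ 501.1 -199.4  106. ]
 [ 509.  -229.2  106. ]]
30.899496176993733 14.72292718928219
```

>>> jog_arm(plan=[0, 0.13, -0.12, 0, 2, 0, 0, 0, 2, 0, 0, 0, 2, 0, 0, 0, 2, 0, 0, 0, 1.2, 0, 0, 0, 0.7, 0, 0, 0, 0.25, 0, 0, 0, 0, 0, 0, 0, 0, 0, 0, 0])

```text
time_s: 3.78
ee_pos: [492.2, -218.0, 138.1]
ee_rot: [53.7, 89.9, -21.4]
force: [-0.5, 0.2, 0.5]
gripper_width: 60.1
```

```bash
python3 - <<'E'
from h import *
s=env.state(); im=env.grab_frame('wrist'); cv2.imwrite('pics/w2.png',im[:,:,::-1]); print(s['ee_pos'],s['force'])
crop('pics/w2.png','pics/w2c.png',180,130,160,150,5)
E
```

```text
[ 492.1660402  -217.95609786  138.14650726] [-0.47707117  0.24932082  0.4837815 ]
```

View pics/w2c.png

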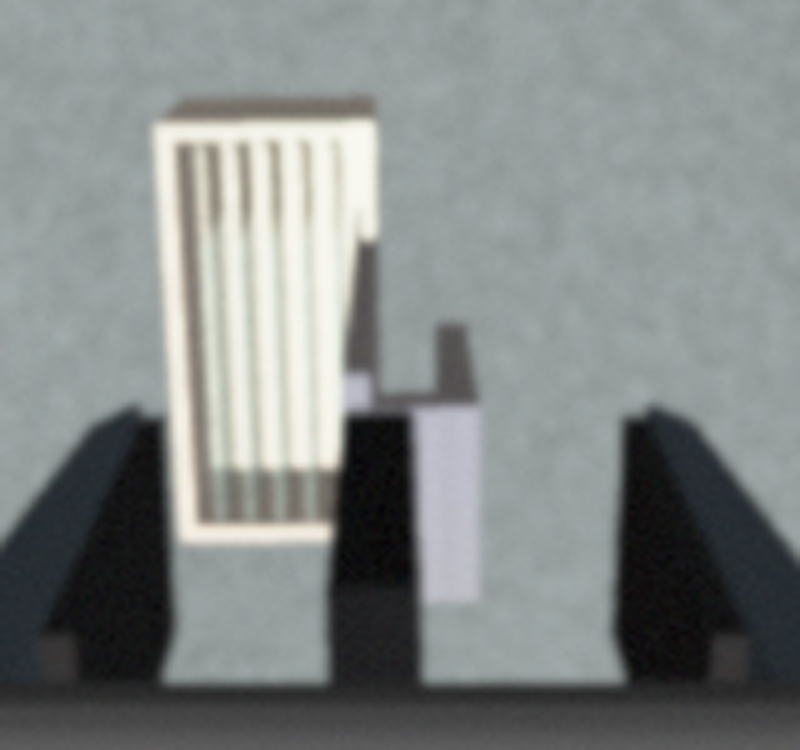

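>>> jog_arm(plan=[0, -0.2, 0, 0, 0, 0, 0, 0, 0, 0, 0, 0])

```text
time_s: 4.08
ee_pos: [489.8, -218.4, 137.9]
ee_rot: [56.3, 89.9, -18.8]
force: [0.1, -0.6, 0.7]
gripper_width: 60.1
```

>>> jog_arm(plan=[0, 0, 0, 0, 0, 0, 0, 0, 0, 0, 0, 0, 0, 0, 0, 0, 0, 0, 0, 0, 0, 0, 0, 0, 0, 0, 0, 0, 0, 0, 0, 0], claw=0, newtons=40)

```text
time_s: 4.75
ee_pos: [489.8, -218.3, 137.4]
ee_rot: [77.8, 90.0, 2.7]
force: [3.9, -2.2, -2.9]
gripper_width: 10.5
```

>>> jog_arm(plan=[-0.3, 0, 0, 0, -0.8, 0, 0, 0, -1.6, 0, 0, 0, -2.4, 0, 0, 0, -3, 0, 0, 0, -3, 0, 0, 0, -3, 0, 0, 0, -2, 0, 0, 0, -0.9, 0, 0, 0, -0.3, 0, 0, 0, 0, 0, 0, 0, 0, 0, 0, 0])

```text
time_s: 5.75
ee_pos: [489.0, -218.0, 308.8]
ee_rot: [-131.5, 89.8, 153.4]
force: [0.4, 0.7, -2.6]
gripper_width: 10.2
```

```bash
python3 - <<'E'
from h import *
s=env.state(); im=env.grab_frame('wrist'); cv2.imwrite('pics/w3.png',im[:,:,::-1])
M=R.from_euler('xyz',s['ee_rot'],degrees=True).as_matrix()
print(s['time_s'],s['ee_pos'],s['force'],s['torque'],np.degrees(np.arctan2(M[1,1],M[0,1])),s['gripper_width'])
im=env.grab_frame('scene'); cv2.imwrite('pics/s3.png',im[:,:,::-1])
E
```

```text
5.75 [ 488.97732031 -217.95386724  308.8278225 ] [ 0.44990671  0.69581876 -2.63157624] [-0.03706695  0.02023198  0.01139379] 14.849330972184765 10.1561840752479
```

View pics/w3.png

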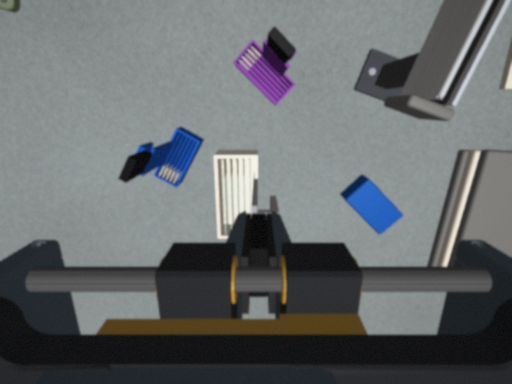

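View pics/s3.png

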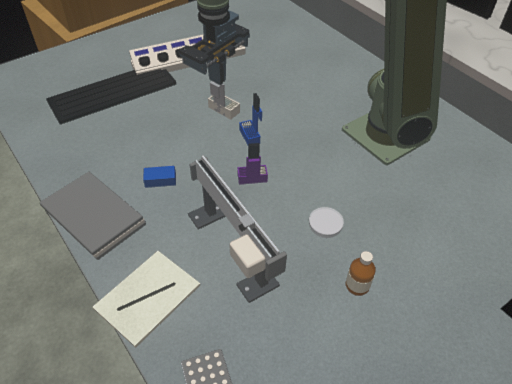

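>>> jog_arm(plan=[0, 1, -1.4, 0, 0, 2, -2.7, 0, 0, 2, -2.7, 0, 0, 2, -2.7, 0, 0, 2, -2.7, 0, 0, 1.5, -2.1, 0, 0, 1, -1.4, 0, 0, 0.8, -1.2, 0, 0, 0, 0, 0.8, 0, 0, 0, 0.8, 0, 0, 0, 0.8, 0, 0, 0, 0.74])

```text
time_s: 6.85
ee_pos: [564.9, -23.5, 309.4]
ee_rot: [-81.8, 89.9, -176.1]
force: [-1.3, 0.3, -1.6]
gripper_width: 10.2
```

>>> jog_arm(plan=[0, 0, 0, 0, 0, 0, 0, 0, 0, 0, 0, 0])

```text
time_s: 7.1
ee_pos: [565.1, -23.6, 310.0]
ee_rot: [-87.8, 89.9, 178.3]
force: [-0.9, -0.2, -2.3]
gripper_width: 10.1
```

```bash
python3 - <<'E'
from h import *
s=env.state(); im=env.grab_frame('wrist'); cv2.imwrite('pics/w4.png',im[:,:,::-1])
M=R.from_euler('xyz',s['ee_rot'],degrees=True).as_matrix()
print(s['time_s'],s['ee_pos'],s['force'],M.round(4),np.degrees(np.arctan2(M[1,1],M[0,1])))
for n in('scene','top'):
  im=env.grab_frame(n); cv2.imwrite(f'pics/{n}4.png',im[:,:,::-1])
W=cam('wrist',s)
R0=np.array([624.8,-85.5,190]);L0=np.array([648.65,254.1,190])
d=(L0-R0)/np.linalg.norm(L0-R0); print([proj(W,R0+d*k) for k in (0,30,60,100,150)])
E
```

```text
7.1 [565.09575181 -23.59481309 309.97768526] [-0.85444347 -0.20465864 -2.33339665] [[-9.000e-04  9.977e-01 -6.830e-02]
 [ 0.000e+00 -6.830e-02 -9.977e-01]
 [-1.000e+00 -9.000e-04  0.000e+00]] -3.914933136035592
[array([317.65749453, 245.35464704]), array([319.52942817, 219.27700281]), array([321.52015906, 191.54441089]), array([324.37967204, 151.70893775]), array([328.33012015,  96.67580087])]
```

View pics/w4.png

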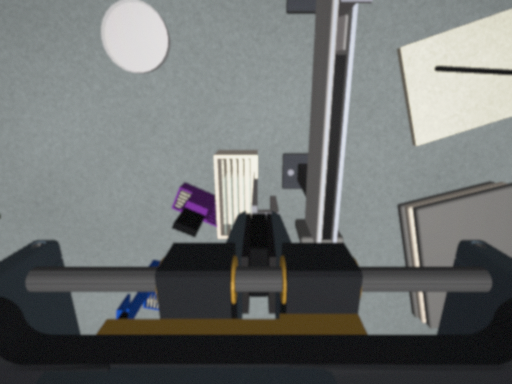

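```bash
python3 - <<'E'
from h import *
crop('pics/w4.png','pics/w4c.png',235,90,115,160,5)
crop('pics/w4.png','pics/w4d.png',290,0,80,120,6)
E
```

```text
(no output)
```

View pics/w4c.png

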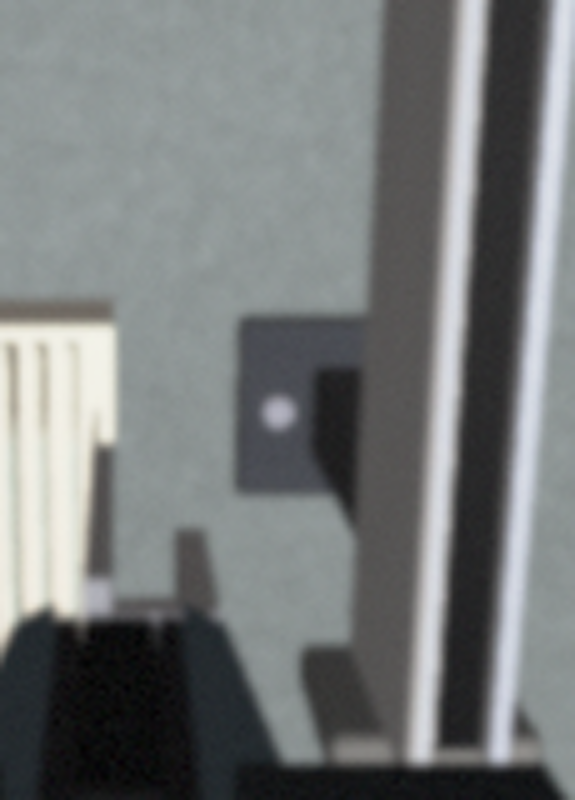

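View pics/w4d.png

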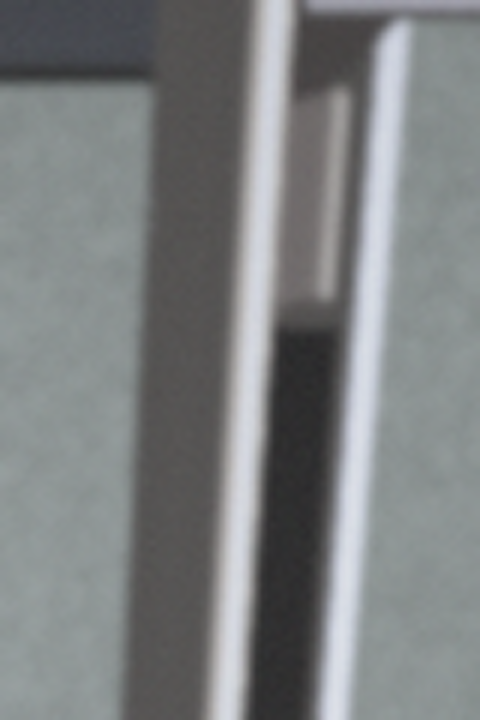

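```bash
python3 - <<'E'
from h import *
s=dict(env.state()); s0=dict(s); s0['ee_pos']=np.zeros(3); s0['ee_rot']=np.zeros(3)
C=cam('wrist',s0)  # tool frame
hx,hy,hz=37.4,4,0
pts=dict(tipL=(hx+34,hy+5,-15),tipR=(hx+34,hy+10,-15),topL=(hx,hy+5,-15),topR=(hx-6,hy+10,-15),bpL=(hx-0,hy-9,-20),bpR=(hx-0,hy-5,-20),bpLb=(hx-6,hy-9,-20))
for k,v in pts.items(): print(k,((proj(C,v)-[235,90]+.5)*5-.5).round(0))
# invert: tongue tip corners -> tool y at tool x=71.4
for u,v,x in((180,532,hx+34),(207,532,hx+34),(88,578,hx),(112,578,hx),(88,578,hx-6),(112,578,hx-6),(216,606,hx-6),(152,608,hx)):
    o,d=ray(C,235+(u+.5)/5-.5,90+(v+.5)/5-.5); print(u,v,x,(o+d*(x-o[0])/d[0]).round(1))
# lip in tool frame: plane tool x = TCPz-190
X=s['ee_pos'][2]-190
for u,v in((424,740),(442,400),(472,10),(410,740),(436,740)):
    o,d=ray(C,235+(u+.5)/5-.5,90+(v+.5)/5-.5); print('lip',(o+d*(X-o[0])/d[0]).round(1))
E
```

```text
tipL [169. 524.]
tipR [200. 524.]
topL [178. 597.]
topR [216. 613.]
bpL [ 78. 564.]
bpR [107. 564.]
bpLb [ 77. 579.]
180 532 71.4 [ 71.4  10.8 -13.5]
207 532 71.4 [ 71.4  15.2 -13.5]
88 578 37.4 [ 37.4  -3.6 -17.9]
112 578 37.4 [ 37.4  -0.3 -17.9]
88 578 31.4 [ 31.4  -3.5 -20.1]
112 578 31.4 [ 31.4  -0.2 -20.1]
216 606 31.4 [ 31.4  13.9 -16. ]
152 608 37.4 [ 37.4   5.4 -13.4]
lip [120.3  65.3  48.8]
lip [120.3  64.  -24.7]
lip [120.3  64.5 -96.7]
lip [120.3  62.3  48.8]
lip [120.3  67.8  48.8]
```

>>> jog_arm(plan=[0, 0.8, -0.1, 0, 0, 1.5, -0.1, 0, 0, 1.5, -0.1, 0, 0, 1.2, -0.1, 0, 0, 0.7, -0.1, 0, 0, 0.27, 0, 0, 1, 0, 0, 0, 1.5, 0, 0, 0, 1.1, 0, 0, 0, 0.6, 0, 0, 0, 0, 0, 0, 0, 0, 0, 0, 0])

```text
time_s: 8.25
ee_pos: [624.9, -22.6, 268.3]
ee_rot: [-99.9, 90.0, 166.1]
force: [0.3, 0.2, -2.6]
gripper_width: 9.7
```

>>> jog_arm(plan=[0, 0, 0, 0, 0, 0, 0, 0])

```text
time_s: 8.42
ee_pos: [625.5, -22.6, 269.4]
ee_rot: [93.3, 89.9, -0.7]
force: [0.5, 0.6, -3.2]
gripper_width: 9.7
```

```bash
python3 - <<'E'
from h import *
s=env.state(); im=env.grab_frame('wrist'); cv2.imwrite('pics/w5.png',im[:,:,::-1])
M=R.from_euler('xyz',s['ee_rot'],degrees=True).as_matrix()
print(s['time_s'],s['ee_pos'],s['force'],np.degrees(np.arctan2(M[1,1],M[0,1])))
im=env.grab_frame('scene'); cv2.imwrite('pics/scene5.png',im[:,:,::-1])
crop('pics/w5.png','pics/w5c.png',200,60,140,170,4.5)
crop('pics/scene5.png','pics/scene5c.png',170,110,120,120,5)
E
```

```text
8.4167 [625.51282819 -22.60382132 269.41725263] [ 0.52728647  0.58793377 -3.18893488] -3.993208665074564
```

View pics/w5c.png

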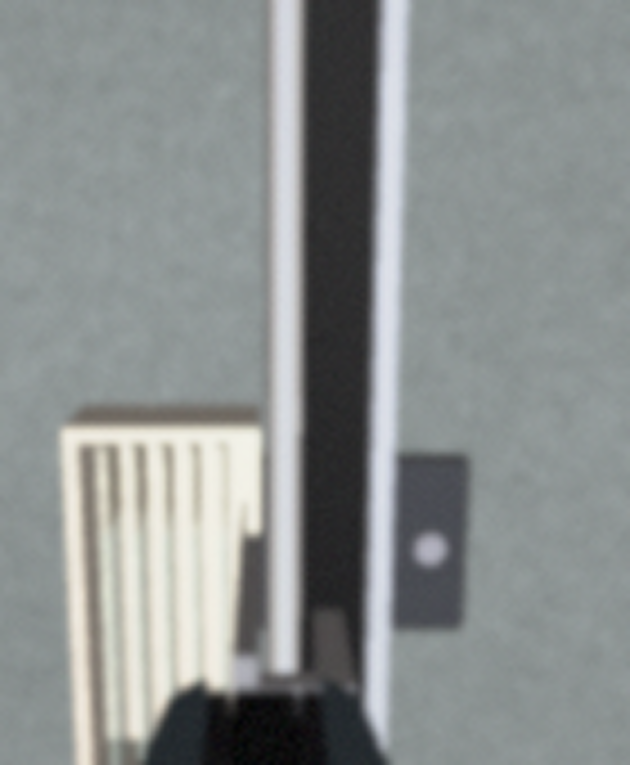

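View pics/scene5c.png

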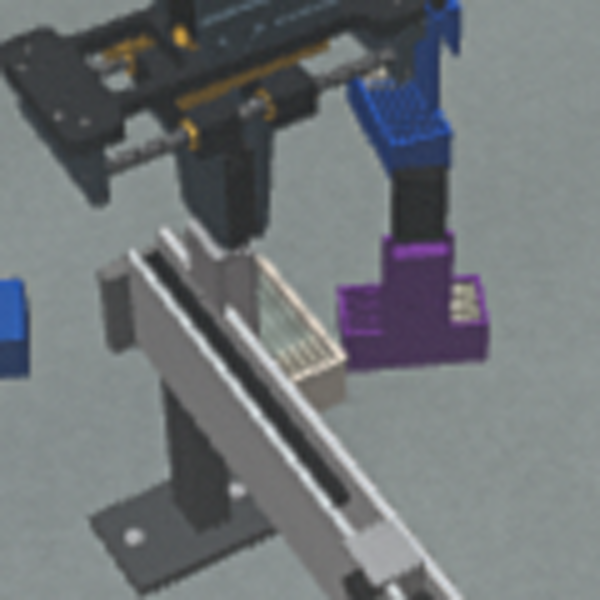

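>>> jog_arm(plan=[0.4, 0, 0, 0, 0.5, 0, 0, 0, 0.5, 0, 0, 0, 0.4, 0, 0, 0, 0.2, 0, 0, 0, 0.1, 0, 0, 0, 0, 0, 0, 0, 0, 0, 0, 0])

```text
time_s: 9.18
ee_pos: [625.3, -22.6, 247.5]
ee_rot: [109.2, 90.0, 15.2]
force: [0.2, 0.8, -2.2]
gripper_width: 9.8
```

```bash
python3 - <<'E'
from h import *
s=env.state(); im=env.grab_frame('wrist'); cv2.imwrite('pics/w6.png',im[:,:,::-1])
print(s['time_s'],s['ee_pos'],s['force'],s['torque'])
crop('pics/w6.png','pics/w6c.png',200,60,140,170,4.5)
im=env.grab_frame('scene'); cv2.imwrite('pics/scene6.png',im[:,:,::-1])
crop('pics/scene6.png','pics/scene6c.png',180,130,100,120,5)
E
```

```text
9.1833 [625.27029661 -22.59303413 247.51943476] [ 0.18557133  0.82147852 -2.24620477] [-0.07498835  0.11127321 -0.04702631]
```

View pics/w6c.png

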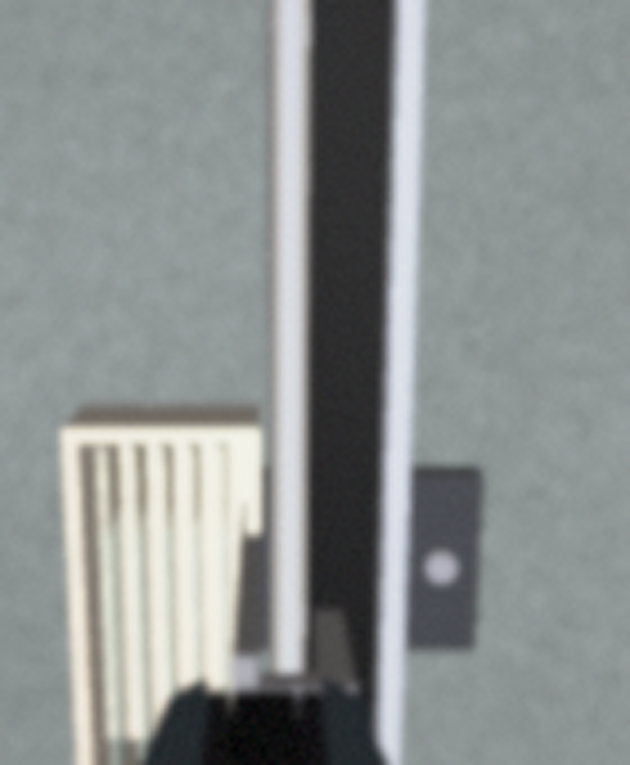

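View pics/scene6c.png

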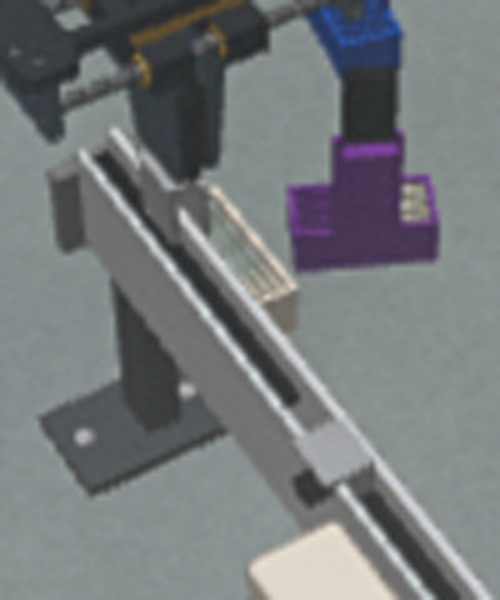

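>>> jog_arm(plan=[0, 0, -0.4, 0, 0, 0, -0.8, 0, 0, 0, -0.8, 0, 0, 0, -0.8, 0, 0, 0, -0.8, 0, 0, 0, -0.8, 0, 0, 0, -0.8, 0, 0, 0, -0.4, 0, 0, 0, -0.2, 0, 0, 0, 0, 0])

```text
time_s: 10.12
ee_pos: [629.2, 35.8, 247.4]
ee_rot: [-103.6, 90.0, 162.5]
force: [-0.4, -0.5, -3.2]
gripper_width: 9.8
```

```bash
python3 - <<'E'
from h import *
s=env.state(); im=env.grab_frame('wrist'); cv2.imwrite('pics/w7.png',im[:,:,::-1])
M=R.from_euler('xyz',s['ee_rot'],degrees=True).as_matrix()
print(s['time_s'],s['ee_pos'],s['force'],s['torque'],np.degrees(np.arctan2(M[1,1],M[0,1])))
crop('pics/w7.png','pics/w7c.png',200,60,140,170,4.5)
E
```

```text
10.1167 [629.218826    35.84186886 247.36769954] [-0.37709756 -0.50391199 -3.24527931] [-0.10028694  0.0517407   0.00512204] -3.949077194628394
```

View pics/w7c.png

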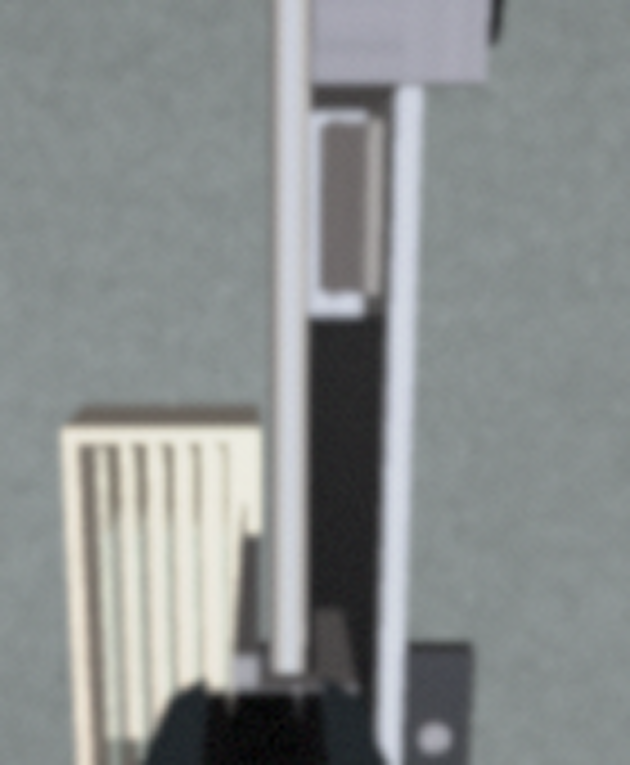

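```bash
python3 - <<'E'
from h import *
s=dict(env.state()); z=s['ee_pos'][2]; s0=dict(s); s0['ee_pos']=np.zeros(3); s0['ee_rot']=np.zeros(3)
C=cam('wrist',s0)
def at(u,v,x):
    o,d=ray(C,200+(u+.5)/4.5-.5,60+(v+.5)/4.5-.5); return (o+d*(x-o[0])/d[0]).round(1)
print('stop',at(330,85,z-196),at(480,82,z-196))
print('bed edge',at(350,318,z-174), 'lip',at(289,100,z-190),at(289,600,z-190))
print('tongue tip +y',at(318,608,71.4),at(342,608,71.4),'bp',at(263,655,31.4))
E
```

```text
stop [  51.4   10.3 -101.7] [  51.4   32.3 -102.1]
bed edge [ 73.4  15.4 -66.3] lip [  57.4    4.5 -100.1] [ 57.4   4.9 -20.6]
tongue tip +y [ 71.4  10.5 -14.6] [ 71.4  14.9 -14.6] bp [ 31.4   0.5 -20.1]
```

>>> jog_arm(plan=[0, 0, -0.4, 0, 0, 0, -0.8, 0, 0, 0, -0.9, 0, 0, 0, -0.9, 0, 0, 0, -0.9, 0, 0, 0, -0.9, 0, 0, 0, -0.9, 0, 0, 0, -0.9, 0, 0, 0, -0.8, 0, 0, 0, -0.4, 0, 0, 0, -0.2, 0, 0, 0, 0, 0])

```text
time_s: 11.17
ee_pos: [634.8, 115.5, 247.4]
ee_rot: [-59.7, 90.0, -153.7]
force: [-0.0, 0.2, -1.5]
gripper_width: 9.5
```

>>> jog_arm(plan=[0, 0, -0.1, 0, 0, 0, -0.1, 0, 0, 0, -0.1, 0, 0, 0, -0.1, 0, 0, 0, 0, 0])

```text
time_s: 11.58
ee_pos: [635.1, 119.0, 247.4]
ee_rot: [-176.3, 90.0, 89.7]
force: [-0.1, -0.2, -2.2]
gripper_width: 9.8
```

>>> jog_arm(plan=[0, 0, -0.1, 0, 0, 0, -0.1, 0, 0, 0, 0, 0])

```text
time_s: 11.83
ee_pos: [635.2, 121.3, 247.5]
ee_rot: [163.2, 90.0, 69.2]
force: [-0.0, -0.4, -2.9]
gripper_width: 9.4
```

>>> jog_arm(plan=[0, 0, -0.1, 0, 0, 0, 0, 0, 0, 0, 0, 0])

```text
time_s: 12.08
ee_pos: [635.2, 122.1, 247.4]
ee_rot: [166.5, 90.0, 72.5]
force: [-0.2, 0.9, -2.4]
gripper_width: 9.7
```

>>> jog_arm(plan=[0, 0, -0.1, 0, 0, 0, 0, 0, 0, 0, 0, 0])

```text
time_s: 12.33
ee_pos: [635.3, 123.0, 247.4]
ee_rot: [-8.3, 90.0, -102.3]
force: [-0.1, -0.1, -2.8]
gripper_width: 9.9
```

>>> jog_arm(plan=[0, 0, -0.1, 0, 0, 0, 0, 0, 0, 0, 0, 0])

```text
time_s: 12.58
ee_pos: [635.3, 123.2, 247.5]
ee_rot: [-1.5, 89.9, -95.5]
force: [-0.4, -3.3, -1.5]
gripper_width: 9.7
```

>>> jog_arm(plan=[0, 0, -0.1, 0, 0, 0, 0, 0, 0, 0, 0, 0])

```text
time_s: 12.83
ee_pos: [635.3, 123.4, 247.5]
ee_rot: [-2.8, 89.8, -96.8]
force: [-0.5, -5.5, -1.5]
gripper_width: 9.6
```

>>> jog_arm(plan=[0, 0, 0.15, 0, 0, 0, 0.15, 0, 0.15, 0, 0, 0, 0.15, 0, 0, 0, 0.15, 0, 0, 0, 0.15, 0, 0, 0, 0.1, 0, 0, 0, 0, 0, 0, 0, 0, 0, 0, 0])

```text
time_s: 13.58
ee_pos: [635.2, 122.2, 240.4]
ee_rot: [-150.6, 90.0, 115.4]
force: [-0.5, -0.7, -2.7]
gripper_width: 9.5
```

>>> jog_arm(plan=[0.1, 0, 0, 0, 0.1, 0, 0, 0, 0, 0, 0, 0])

```text
time_s: 13.83
ee_pos: [635.1, 122.1, 238.5]
ee_rot: [-123.7, 90.0, 142.3]
force: [-0.1, -0.1, -2.5]
gripper_width: 9.8
```

```bash
python3 - <<'E'
from h import *
s=env.state(); im=env.grab_frame('wrist'); cv2.imwrite('pics/w8.png',im[:,:,::-1])
print(s['time_s'],s['ee_pos'],s['force'],s['torque'])
crop('pics/w8.png','pics/w8c.png',200,60,140,170,4.5)
E
```

```text
13.8333 [635.08658706 122.13394056 238.46470266] [-0.14420583 -0.12935686 -2.5148741 ] [-0.02406178  0.16364166  0.00713733]
```

View pics/w8c.png

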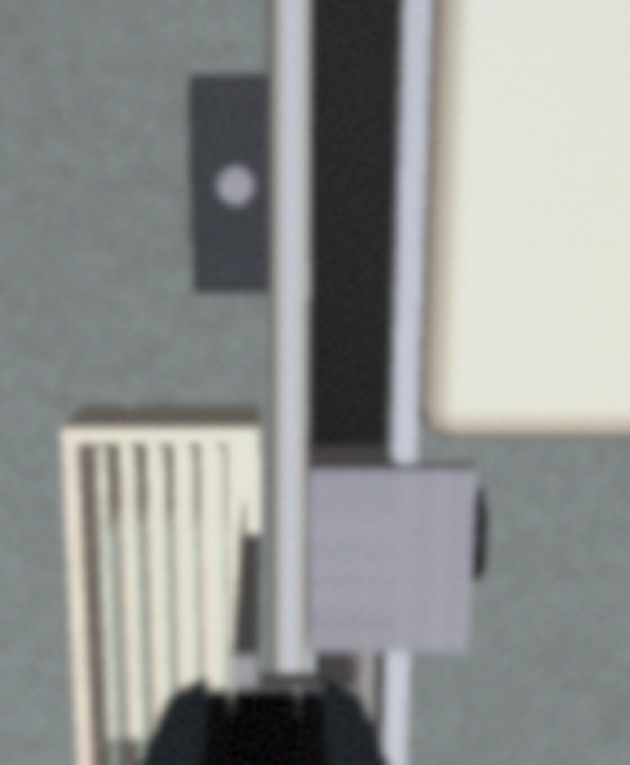

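>>> jog_arm(plan=[0.1, 0, 0, 0, 0.1, 0, 0, 0, 0, 0, 0, 0])

```text
time_s: 14.13
ee_pos: [635.0, 122.2, 237.1]
ee_rot: [178.2, 90.0, 84.2]
force: [-3.4, 0.1, 1.6]
gripper_width: 10.0
```

>>> jog_arm(plan=[0.1, 0, 0, 0, 0.1, 0, 0, 0, 0, 0, 0, 0])

```text
time_s: 14.38
ee_pos: [635.0, 122.2, 235.0]
ee_rot: [-170.9, 90.0, 95.1]
force: [-4.5, 1.1, 5.9]
gripper_width: 10.1
```

>>> jog_arm(plan=[0.1, 0, 0, 0, 0.1, 0, 0, 0, 0, 0, 0, 0])

```text
time_s: 14.63
ee_pos: [635.1, 122.2, 233.5]
ee_rot: [127.6, 90.0, 33.6]
force: [-3.8, -0.1, 7.0]
gripper_width: 10.0
```

>>> jog_arm(plan=[0.1, 0, 0, 0, 0.1, 0, 0, 0, 0, 0, 0, 0])

```text
time_s: 14.88
ee_pos: [634.2, 122.2, 230.0]
ee_rot: [-89.3, 89.8, 176.7]
force: [-4.1, 0.3, 0.3]
gripper_width: 9.8
```

>>> jog_arm(plan=[0.1, 0, 0, 0, 0.1, 0, 0, 0, 0, 0, 0, 0])

```text
time_s: 15.13
ee_pos: [634.5, 122.0, 227.3]
ee_rot: [-81.8, 89.8, -175.8]
force: [-4.3, 1.0, -0.5]
gripper_width: 10.1
```

>>> jog_arm(plan=[0.1, 0, 0, 0, 0, 0, 0, 0, 0, 0, 0, 0])

```text
time_s: 15.38
ee_pos: [634.5, 122.0, 227.2]
ee_rot: [-83.9, 89.9, -177.9]
force: [-6.1, 0.5, 1.5]
gripper_width: 10.0
```

>>> jog_arm(plan=[0.1, 0, 0, 0, 0, 0, 0, 0, 0, 0, 0, 0])

```text
time_s: 15.63
ee_pos: [634.5, 122.0, 227.2]
ee_rot: [-86.4, 89.9, 179.6]
force: [-6.6, 0.5, 6.0]
gripper_width: 9.9
```

>>> jog_arm(plan=[0.1, 0, 0, 0, 0, 0, 0, 0, 0, 0, 0, 0])

```text
time_s: 15.88
ee_pos: [634.5, 122.0, 227.1]
ee_rot: [-101.3, 90.0, 164.7]
force: [-7.7, 0.1, 9.6]
gripper_width: 9.9
```

>>> jog_arm(plan=[-0.1, -0.1, 0, 0, -0.1, -0.1, 0, 0, 0, 0, 0, 0])

```text
time_s: 16.13
ee_pos: [633.3, 122.1, 227.2]
ee_rot: [45.6, 90.0, -48.4]
force: [-2.9, 0.6, 0.3]
gripper_width: 9.8
```

```bash
python3 - <<'E'
from h import *
s=env.state(); im=env.grab_frame('wrist'); cv2.imwrite('pics/w9.png',im[:,:,::-1])
print(s['time_s'],s['ee_pos'],s['force'],s['torque'])
crop('pics/w9.png','pics/w9c.png',200,90,140,140,4.5)
im=env.grab_frame('scene'); cv2.imwrite('pics/scene9.png',im[:,:,::-1])
crop('pics/scene9.png','pics/scene9c.png',180,140,120,110,5)
E
```

```text
16.1333 [633.34753314 122.12005755 227.18636391] [-2.87273708  0.56149201  0.33113575] [-0.12036594  0.73657993  0.02004811]
```

View pics/w9c.png

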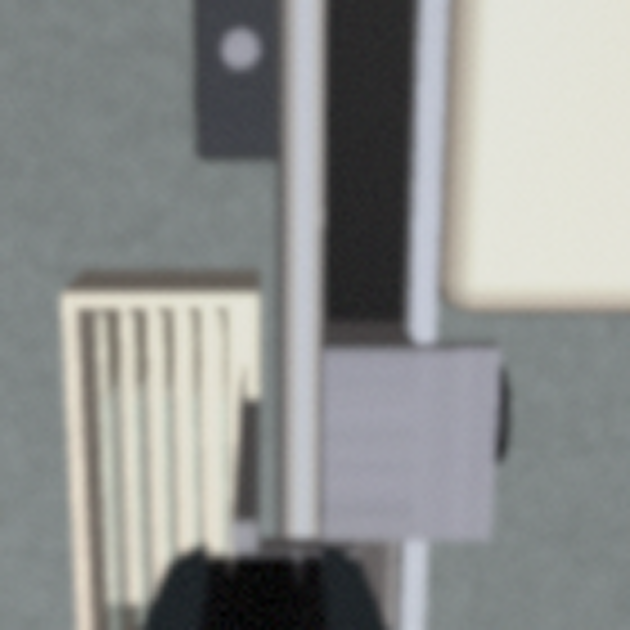

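View pics/scene9c.png

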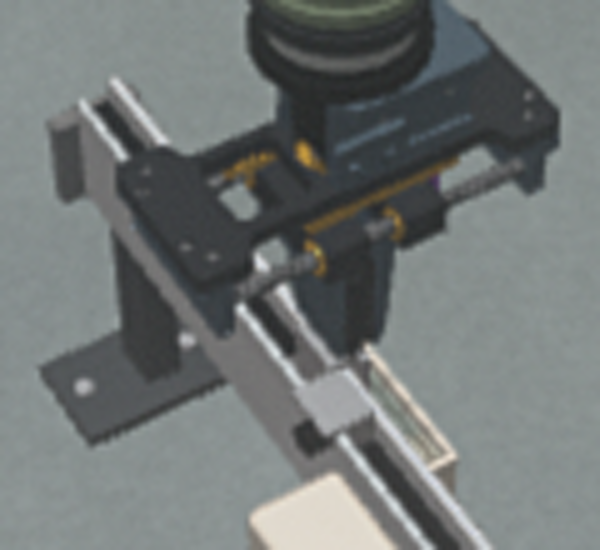

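>>> jog_arm(plan=[0, -0.05, 0, 0, 0, 0, 0, 0], newtons=10)

```text
time_s: 16.4
ee_pos: [633.2, 122.2, 227.2]
ee_rot: [85.2, 90.0, -8.8]
force: [-1.7, -0.4, -1.2]
gripper_width: 9.7
```

>>> jog_arm(plan=[0, 0, 0, 0, 0, 0, 0, 0, 0, 0, 0, 0, 0, 0, 0, 0], claw=4)

```text
time_s: 16.73
ee_pos: [633.3, 122.3, 227.7]
ee_rot: [101.9, 89.9, 7.9]
force: [0.1, -0.1, -0.2]
gripper_width: 33.7
```

```bash
python3 - <<'E'
from h import *
s=env.state(); im=env.grab_frame('wrist'); cv2.imwrite('pics/w10.png',im[:,:,::-1])
print(s['time_s'],s['ee_pos'],s['force'],s['torque'],s['gripper_width'])
crop('pics/w10.png','pics/w10c.png',180,90,160,150,4.5)
E
```

```text
16.7333 [633.30733728 122.29364866 227.73671378] [ 0.0764715  -0.12975294 -0.15068875] [-0.09831464  0.05055746 -0.01605089] 33.66682644996124
```

View pics/w10c.png

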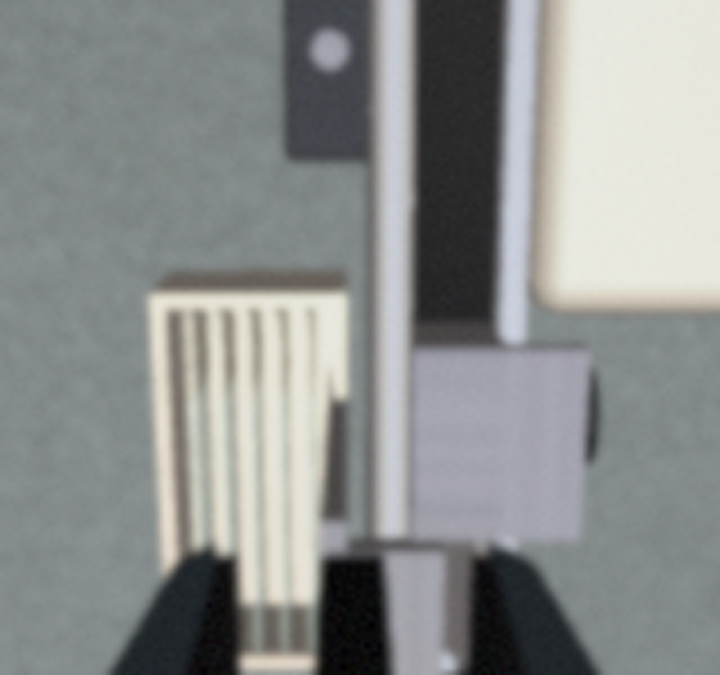

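>>> jog_arm(plan=[-0.5, 0, 0, 0, -1, 0, 0, 0, -1.5, 0, 0, 0, -2, 0, 0, 0, -2, 0, 0, 0, -2, 0, 0, 0, -1.5, 0, 0, 0, -1, 0, 0, 0, -0.5, 0, 0, 0, 0, 0, 0, 0, 0, 0, 0, 0])

```text
time_s: 17.7
ee_pos: [632.6, 122.2, 347.0]
ee_rot: [-82.1, 90.0, -176.1]
force: [-0.3, 0.7, -0.1]
gripper_width: 40.1
```

```bash
python3 - <<'E'
from h import *
s=env.state(); W=cam('wrist',s); im=env.grab_frame('wrist'); cv2.imwrite('pics/w11.png',im[:,:,::-1])
print(s['time_s'],s['ee_pos'],s['force'],s['gripper_width'])
crop('pics/w11.png','pics/w11c.png',200,110,130,130,5)
for n in('scene','top'):
  im=env.grab_frame(n); cv2.imwrite(f'pics/{n}11.png',im[:,:,::-1])
crop('pics/scene11.png','pics/scene11c.png',180,140,120,110,5)
# predicted tab top corners if home: hook at rail line
M=R.from_euler('xyz',s['ee_rot'],degrees=True).as_matrix()
E
```

```text
17.7 [632.57694422 122.21585202 346.99984467] [-0.29446385  0.73670972 -0.09067965] 40.05034002620072
```

View pics/w11c.png

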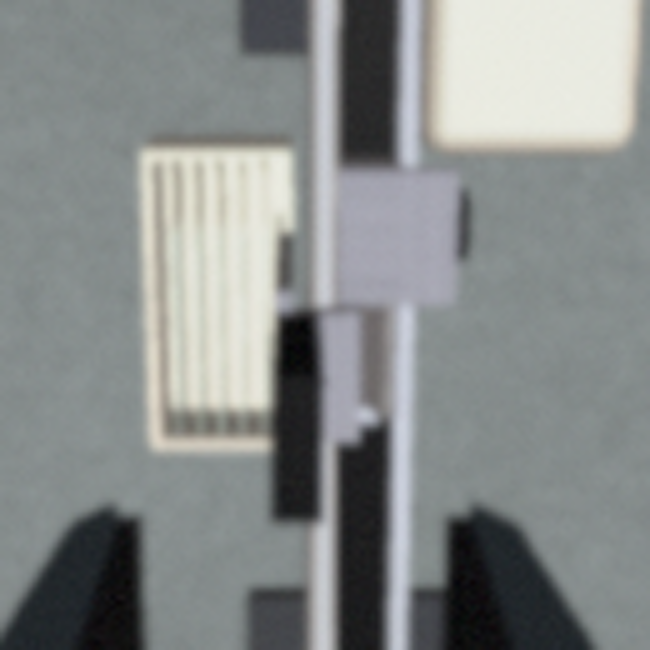

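View pics/scene11c.png

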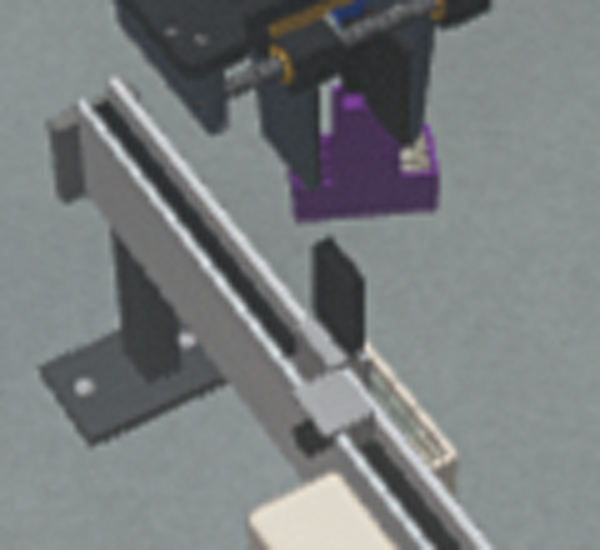

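```bash
python3 - <<'E'
from h import *
s=env.state(); W=cam('wrist',s); S=cam('scene')
w=lambda a,b:(W,200+(a+.5)/5-.5,110+(b+.5)/5-.5)
sc=lambda a,b:(S,180+(a+.5)/5-.5,140+(b+.5)/5-.5)
# +x,+y top corner ; +x,-y top corner
print(tri(w(319,375),sc(362,275))); print(tri(w(320,520),sc(325,238)))
A=[atz(*w(*p),246) for p in((276,375),(319,375),(320,520),(275,520))]; c=np.mean(A,0); print(np.round(A,1),c)
x=np.array([.9976,-.0695,0])
r=np.array([624.8,-85.5,190]); y=np.array([.0695,.9976,0]); 
print('tab top in rail xy', (c-r)@x,(c-r)@y-167.5,'expected x ~ -4 +-2')
B=[atz(*w(*p),122) for p in((142,150),(294,150),(150,450))]; t=(B[1]+B[2])/2
print('tray top',np.round(B,1),(t-r)@x, 'tray-tab x',(t-c)@x,'expected -21; tilt deg',np.degrees(((t-c)@x+21)/124),'y off',(t-c)@y)
lip=atz(*w(326,250),190); print('lip x',(lip-r)@x)
E
```

```text
(array([638.01366579, 142.09152211, 261.42705169]), [np.float64(1.1987901295083863), np.float64(0.4766411009829891)])
(array([636.8613415 , 113.76879447, 258.76579764]), [np.float64(0.4536954117527759), np.float64(0.18507562028629737)])
[[630.7 137.4 246. ]
 [638.6 136.9 246. ]
 [637.  108.3 246. ]
 [628.4 108.9 246. ]] [633.67887088 122.86437413 246.        ]
tab top in rail xy -5.6237624121380945 40.98138116227389 expected x ~ -4 +-2
tray top [[595.7 166.5 122. ]
 [635.7 163.7 122. ]
 [589.4  83.1 122. ]] -26.723798192558462 tray-tab x -21.100035780420367 expected -21; tilt deg -0.04622280659987456 y off -0.9296417307190917
lip x 0.6870875069465621
```

```bash
python3 - <<'E'
from h import *
S=cam('scene'); T=cam('top')
x=np.array([.9976,-.0695,0]);y=np.array([.0695,.9976,0]);z=np.array([0,0,1.])
im=cv2.imread('pics/scene11.png');k=6;ox,oy,w,h=200,160,100,90
for dz in (0,10):
  g=np.array([633.7,122.8,221.+dz])
  c=cv2.resize(im[oy:oy+h,ox:ox+w],None,fx=k,fy=k,interpolation=cv2.INTER_CUBIC)
  def box(cx,cy,cz,sx,sy,sz,col):
    P=[g+x*(cx+a*sx/2)+y*(cy+b*sy/2)+z*(cz+e*sz/2) for a in(-1,1) for b in(-1,1) for e in(-1,1)]
    q=((proj(S,P)-[ox,oy]+.5)*k-.5)
    for i in range(8):
      for j in range(i+1,8):
        if bin(i^j).count('1')==1: cv2.line(c,tuple(map(int,q[i].round())),tuple(map(int,q[j].round())),col,1)
  box(0,0,0,10,30,50,(0,0,255)); box(-21,0,-115,40,84,32,(0,255,255))
  cv2.imwrite(f'pics/ov{dz}.png',c)
a=cv2.imread('pics/ov0.png');b=cv2.imread('pics/ov10.png'); cv2.imwrite('pics/ov.png',cv2.resize(np.vstack([np.hstack([a,b])]),(800,360)))
E
```

```text
(no output)
```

View pics/ov.png

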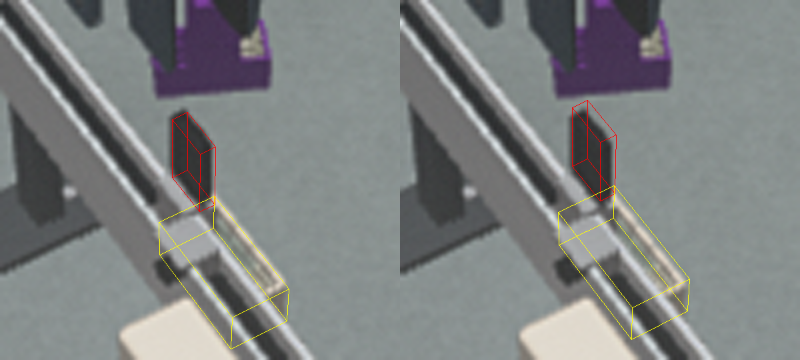

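```bash
python3 -c "
from workcell import env
print(env.job_done())"
```

```text
the job is handed in; nothing more can be done
None
```

I hung the slide carrier on the rail, let go of it, and handed the job in at about 18 s. The hand-in gives no verdict, so success isn't confirmed.

**What I did:** I took the white-tray carrier by its black tab and left the blue and purple look-alikes alone. I lowered its tongue into the channel at the entry end and slid it along until it met the stop with about 5.5 N. Then I backed off about 1 mm and pressed it down past the spring. The upward force peaked at about 7 N, and the bridge then stopped hard on the lip at about 10 N. I eased the load, opened the fingers and raised the arm clear.

**Last checks:**
- **Height:** the bridge was within about 0.5 mm of the lip's top, judged from the tool height at the hard stop. After letting go, the carrier's outline drawn at home height matched the scene picture.
- **Position and tilt:** the hook is about 2 mm to the robot side of the lip's line and about 41 mm along the rail. Tilt is about 0°.
- **Robot:** the force reading was near zero after letting go, and the gripper is about 120 mm above where it released.

**One check disagreed:** two-camera triangulation put the tab's top about 14 mm too high. I put this down to picking mismatched corners, because the outline at home height fitted better than one drawn 10 mm higher. I didn't redo it with corrected corners.

I didn't measure the bottle, dish and slide box again at the end, but the arm never went near them at their height.

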